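# Move a gauged sleeve between two push-push nests

### The job

The steel sleeve in the blue nest is latched down: press straight down on it until the latch clicks, and let go so that it rises. Then lift it out, stand it in the raised yellow nest and press it down until that latch clicks and keeps it down. Press gently, never with more than about 18 N, leave the blue nest raised, and do not disturb the other sleeves, the plug gauge or the black case.

Things in the scene. Friction and masses are not known exactly. Their poses are not given: they have to be found in the camera images.
- sleeve: the gauged sleeve: closed, flat-topped steel cylinder, 34 mm across, 75 mm tall, about 0.15 to 0.3 kg, foot chamfered 1.5 x 3 mm. Starts in the blue nest. Origin: centre of its underside, z along its axis up
- sleeve_top (a point): centre of the sleeve's flat top, 75 mm above its origin; the place to press with the shut fingertips
- blue_nest: blue nest: painted steel block 90 x 90 mm, 56 mm tall, fixed to the bench on a 110 mm long strip, with a sprung aluminium cup in a 58 mm hole in its top; it starts locked down with the sleeve in it. Either nest may be the left or the right one, turned a little. Origin: centre of its underside, z up. A push of over 18 N, or a sleeve wedged askew into the cup, damages it
- blue_nest_seat (a point): centre of the blue nest's cup floor, where the sleeve's foot stands; moves with the cup, 62 mm above the bench when risen. Cup: 24 mm deep, bore 37 mm in the lower 13 mm, flaring to 44 mm at the rim; 55 mm across outside at the rim, which is 86 mm above the bench when risen, 62 to 74 mm when locked. A red band round the cup shows when risen, hidden when locked
- blue_nest_cup (a joint): depth of the blue cup in m: 0 risen, about 0.0135 to 0.0165 locked. Push-push: pressed past the click and let go it changes state. It clicks in the last 0.7 mm before a hard stop, 4 to 5.5 mm below the locked height, which is told only by the force: 3 to 10 N on the sleeve's top all along when pressed at 10 mm/s (more if faster), then climbing steeply. Let go straight up; it rises in 0.5 s
- yellow_nest: yellow nest: painted steel block 90 x 90 mm, 56 mm tall, fixed to the bench on a 110 mm long strip, with a sprung aluminium cup in a 58 mm hole in its top; it starts empty and risen. Either nest may be the left or the right one, turned a little. Origin: centre of its underside, z up. A push of over 18 N, or a sleeve wedged askew into the cup, damages it
- yellow_nest_seat (a point): centre of the yellow nest's cup floor, where the sleeve's foot is to stand; same cup, red band and heights as the blue one's
- yellow_nest_cup (a joint): depth of the yellow cup in m, 0 risen; same latch as the blue one, but set differently from day to day: its hard stop lies 17 to 28 mm below the risen height, its locked rest at about 0.0125 to 0.0235; only the force tells
- spare_a: a loose sleeve of the same kind (34 mm across, 75 mm tall) standing on the bench, to be left alone. Origin: centre of its underside
- spare_b: another such loose sleeve standing on the bench, to be left alone. Origin: centre of its underside
- plug_gauge: a plug gauge lying on the bench, to be left alone: black square grip 70 x 20 x 20 mm with steel pins at both ends, 135 mm long over all along its x. Origin: centre of the grip's underside
- gauge_case: a flat black case, 90 x 130 x 28 mm, to be left alone. Origin: centre of its underside

How it is judged:
By the outcome, as a careful person would: the job done as asked, in the order asked, and still so for the second after the job is handed in, with the robot touching nothing.
It also fails if it takes over 69 s, if anything falls off the work surface, if the arm or the gripper's body presses on something with over 40 N, if the wrist force passes 120 N, or if a joint passes its speed limit or range.

### The arm

A 6-joint arm with a two-finger parallel gripper is mounted at the origin on the work surface. World frame = base frame: x ahead of the robot, y to its left, z up, the work surface at z = 0. Lengths are in mm, angles in rad, forces in N, time in s.
With the tool pointing down it reaches from about 350 to 875 mm from the base axis. Payload 4.2 kg.
Tool frame: the origin (TCP) lies midway between the tips of the shut fingers; the grasp point (between the pads) lies 19 mm behind it; z points along the fingers, y is the line along which they close (so a half turn about z gives the same grasp; the last joint's range is limited). The gripper opens to 85 mm and grips with 20 to 120 N. Pads are 22 mm wide; open, the fingers measure 114 mm over their backs; the gripper's body (76 mm by 85 mm) begins 54 mm behind the grasp point. The pads swing forward as they close: fully open they stand 13 mm farther back than shut.
Start: joints at [-0.99, 0.385, 0.008, 0, -1.194, -0.259], TCP at [197.687, -592.89, 231.312] pointing down, gripper open.
Joint ranges: [-3.14, 3.14], [-1.21, 2.06], [-1.07, 1.41], [-3.16, 2.05], [-2.99, -0.16], [-3.1, 3.1]. Speed limits (rad/s): [2.79, 2.79, 3.14, 3.14, 3.14, 3.14].

### API

Orientations are given as a unit quaternion [x, y, z, w].
In Python, from bench import * gives the robot as it stands.
- The arm moves only by the tool drive_tool, never from a script. Its argument "plan" is a list that holds one entry, the list of rows, each a list of 5 numbers: the closure, from -1 (fully open) to 1 (shut), then the shift along the world's x, y, z in mm, then the turn about the world's z in degrees. A call has 1 to 20 rows; each row shifts and turns the commanded pose from where the row before left it; what a row does not reach is not made up. A row lasts 1/12 s, in which the tool goes at most 41.7 mm and 7.16 degrees, less where a joint would pass 70% of its speed; a pose out of reach is approached as far as the arm can. A call is refused whole if a number of a shift passes 41.7 or a number of a turn 7.16, either way. A call with a gripper value outside its range is refused whole. The fingers move at their own pace and stop on an object; the grip force is fixed at half the most. Time passes only in rows, so rows that do not move let the fingers close. It gives the time, the measured TCP pose, the force, the opening and the grip force at its end, in the units of the state.
- read_state(): the state, without advancing time (a new reading comes with each control period).
- get_image(name): name is "scene" or "top" or "wrist"; returns (picture, depth): 480x640x3 uint8, red, green, blue; 480x640 float32, mm along the optical axis (not along the pixel's ray), 0 where there is no reading.
- camera_model(name): a dict with "fx", "fy", "cx", "cy" (pixels), "distortion" ([k1, k2, p1, p2, k3] as OpenCV has them; the pictures are not rectified), "R" (3x3) and "t" (3): a world point X has camera coordinates R X + t; the wrist camera has in their place "mount" (4x4, takes a point from camera to tool coordinates, whose origin is the TCP and whose axes are the flange's). Camera axes: x right, y down, z forward; pixel columns grow to the right and rows downward; lengths in mm; the calibration is good to about 2 mm. A picture is of the moment at which its call begins: read the wrist's pose just before it. camera_model takes no time and is no camera call.
- job_done(): hands the job in; it is judged then, once.
The state is a dict: "clock": time; "joints": joint angles; "joint_vel": joint speeds; "joint_efforts": joint torques, N m; "position": TCP position; "ee_rot": TCP orientation; "contact_force": force on the tool from outside, world axes, zero at the start; "wrist_torque": the same for the moment, N m; "gripper_width": finger opening in mm; "grasp_force": force on a finger pad.
Only numpy, scipy, OpenCV 4.12 (cv2) and the standard library are available. Lean on these libraries where they do the work, as an engineer would, in place of code of your own. Each camera call takes 0.05 s, during which the arm holds its last target. There are 200 camera calls.

## Working session

There is one attempt and no reset: what is moved stays moved. The work goes in short steps, Python scripts to look and compute and a tool call to move; the robot and the scene stay as the last step left them, time stands still between calls to the robot, and variables do not carry over. Pictures are saved under pics/ and viewed, at most 10 in all, crops included, and the job is handed in when it is done.

Besides the shell and the picture viewer there is one more tool, called after "Call:" as a command line: name --argument value ..., lists and objects as JSON in quotes. drive_tool: Moves the arm, as the interface text tells. Its arguments: {"type":"object","properties":{"plan":{"type":"array"}},"required":["plan"]}

```bash
mkdir -p pics; ls; cat > h.py <<'E'
import numpy as np, cv2
from bench import *
from scipy.spatial.transform import Rotation as Ro
def save(n,im): cv2.imwrite('pics/'+n+'.png',cv2.cvtColor(im,cv2.COLOR_RGB2BGR))
def KD(m): return np.array([[m['fx'],0,m['cx']],[0,m['fy'],m['cy']],[0,0,1.]]),np.array(m['distortion'],float)
def cloud(name,d,st=None):
    m=camera_model(name);K,D=KD(m)
    v,u=np.mgrid[0:480,0:640]
    p=cv2.undistortPoints(np.stack([u.ravel(),v.ravel()],1).astype(float)[:,None],K,D)[:,0]
    z=d.ravel()[:,None]; P=np.hstack([p*z,z])
    if name=='wrist':
        M=np.array(m['mount']);P=P@M[:3,:3].T+M[:3,3]
        P=P@Ro.from_quat(st['ee_rot']).as_matrix().T+np.array(st['position'])
    else:
        P=(P-np.array(m['t']))@np.array(m['R'])
    P[d.ravel()==0]=np.nan
    return P.reshape(480,640,3)
E
cat > a.py <<'E'
from h import *
s=read_state();print({k:np.round(s[k],3) for k in s})
for n in('top','scene'):
    im,d=get_image(n);save(n+'0',im);np.savez(n+'0',im=im,d=d)
    m=camera_model(n);print(n,(-np.array(m['R']).T@np.array(m['t'])).round(),np.round(m['R'],2).tolist())
print(camera_model('wrist')['mount'])
E
python3 a.py
```

```text
pics
{'clock': np.float64(0.0), 'joints': array([-9.900e-01,  3.860e-01,  7.000e-03, -1.000e-03, -1.194e+00,
       -2.590e-01]), 'joint_vel': array([-0.   , -0.   , -0.   ,  0.   , -0.001,  0.001]), 'joint_efforts': array([-2.0000e-03, -3.9229e+01,  1.8840e+01,  4.1860e+00, -5.0000e-03,
       -0.0000e+00]), 'position': array([ 197.505, -592.35 ,  230.21 ]), 'ee_rot': array([-0.16 ,  0.987,  0.001, -0.   ]), 'contact_force': array([ 0.366, -0.689,  0.62 ]), 'wrist_torque': array([ 0.03 ,  0.016, -0.015]), 'grasp_force': np.float64(0.0), 'gripper_width': np.float64(86.042)}
top [ 538.  -19. 1007.] [[-0.02, -1.0, -0.03], [-1.0, 0.03, -0.09], [0.09, 0.03, -1.0]]
scene [1054. -517.  722.] [[0.77, 0.64, -0.01], [0.43, -0.52, -0.74], [-0.48, 0.56, -0.67]]
[[-9.91100623e-04 -9.57814296e-01 -2.87386137e-01  7.38869147e+01]
 [ 9.99999503e-01 -9.18884266e-04 -3.86169095e-04  4.55240814e-01]
 [ 1.05803681e-04 -2.87386377e-01  9.57814731e-01 -1.42666825e+02]
 [ 0.00000000e+00  0.00000000e+00  0.00000000e+00  1.00000000e+00]]
```

View pics/top0.png

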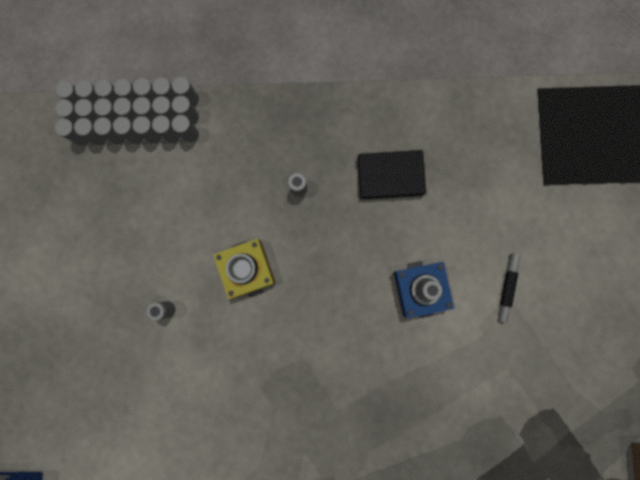

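View pics/scene0.png

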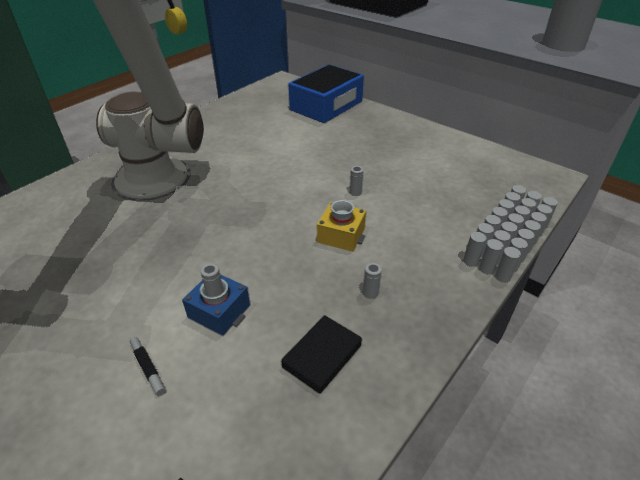

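The top view shows the blue nest at (424,290) with the sleeve top at (430,288), and the yellow nest at (243,270) with its cup at (242,268). The spares are at (297,183) and (157,311), the case at (392,174) and the gauge at (510,288). The scene view has blue at (215,295) and yellow at (342,222), with its red band showing.

```bash
cat > b.py <<'E'
from h import *
for n in('top','scene'):
    z=np.load(n+'0.npz');P=cloud(n,z['d'].astype(float))
    im=z['im'].astype(int); r=im[...,0];g=im[...,1];b=im[...,2]
    print(n,'bench z',np.nanmedian(P[200:260,300:380,2]) if n=='top' else np.nanmedian(P[250:300,270:310,2]))
    boxes={'blue':(395,455,262,320),'yel':(213,275,238,302)} if n=='top' else {'blue':(180,252,262,332),'yel':(313,370,198,250)}
    for k,(u0,u1,v0,v1) in boxes.items():
        Q=P[v0:v1,u0:u1].reshape(-1,3); Q=Q[np.isfinite(Q[:,0])]
        h,e=np.histogram(Q[:,2],np.arange(-10,170,4)); print(k,[(int(a),int(c)) for a,c in zip(e,h) if c>8])
        for lo,hi in ((48,62),(62,82),(82,98),(110,160)):
            q=Q[(Q[:,2]>lo)&(Q[:,2]<hi)]
            if len(q)>8: print(lo,hi,len(q),'med',np.median(q,0).round(1),'mid',((q.min(0)+q.max(0))/2).round(1),'ext',np.ptp(q,0).round(1), 'rect',np.round(cv2.minAreaRect(q[:,:2].astype(np.float32))[2],1))
    if n=='top':
      for k,(u,v) in {'sa':(297,182),'sb':(156,311),'gauge':(510,288),'case':(392,174)}.items(): print(k,P[v,u].round())
E
python3 b.py
```

```text
top bench z 1.3182721594750955
blue [(-6, 31), (-2, 530), (2, 351), (6, 133), (10, 22), (18, 11), (22, 18), (26, 14), (30, 17), (34, 15), (38, 16), (42, 21), (46, 25), (50, 53), (54, 1034), (58, 511), (62, 48), (66, 65), (70, 147), (74, 23), (78, 10), (86, 9), (94, 11), (106, 10), (118, 76), (122, 215), (126, 9)]
48 62 1614 med [ 516.7 -195.5   57.2] mid [ 517.6 -197.    55.1] ext [102.9 102.9  13.7] rect 10.0
62 82 293 med [ 520.1 -187.3   70.8] mid [ 516.8 -197.5   71.9] ext [89.3 88.3 19.7] rect 10.5
82 98 28 med [ 520.3 -183.    90.5] mid [ 519.2 -187.9   91.4] ext [30.3 14.1 13. ] rect 78.0
110 160 312 med [ 518.4 -196.5  122.8] mid [ 517.8 -197.   119. ] ext [33.  32.8 17.9] rect 78.9
yel [(-6, 55), (-2, 910), (2, 567), (6, 131), (10, 24), (14, 15), (22, 15), (26, 16), (30, 15), (34, 12), (38, 16), (42, 15), (46, 18), (50, 54), (54, 844), (58, 611), (62, 233), (66, 24), (74, 22), (78, 62), (82, 101), (86, 169)]
48 62 1518 med [564.7 142.1  57.5] mid [565.  144.6  55.1] ext [112.4 111.9  13.7] rect 18.3
62 82 348 med [564.8 148.   64.4] mid [564.9 144.7  72. ] ext [93.1 98.3 20.
[... 779 characters left out ...]
1 med [ 532.9 -204.6   90.1] mid [ 524.  -197.9   90. ] ext [26.5 32.4 15.8] rect 59.4
110 160 259 med [ 524.  -199.   121.4] mid [ 520.9 -196.5  117.5] ext [34.3 33.7 14.7] rect 71.0
yel [(-6, 41), (-2, 872), (2, 196), (6, 89), (10, 61), (14, 61), (18, 79), (22, 63), (26, 65), (30, 63), (34, 75), (38, 76), (42, 79), (46, 75), (50, 72), (54, 461), (58, 123), (62, 59), (66, 52), (70, 51), (74, 44), (78, 56), (82, 90), (86, 52)]
48 62 691 med [580.6 123.7  56.3] mid [565.9 144.3  55. ] ext [112.5 115.4  13.9] rect 18.3
62 82 262 med [563.6 146.9  71.9] mid [565.1 143.6  72. ] ext [48.6 48.3 19.9] rect 60.4
82 98 142 med [565.1 146.3  85.5] mid [565.  145.6  85.2] ext [51.2 55.5  6.4] rect 32.8
```

Both fixed views agree: sleeve at about (519,-197) with its top at z≈122, and yellow cup at about (565,145) with its rim at z≈86. I'll move above the sleeve with the fingers shut.

Call:
drive_tool --plan '[[[1,23,28,0,0],[1,23,28,0,0],[1,23,28,0,0],[1,23,28,0,0],[1,23,28,0,0],[1,23,28,0,0],[1,23,28,0,0],[1,23,28,0,0],[1,23,28,0,0],[1,23,28,0,0],[1,23,28,0,0],[1,23,28,0,0],[1,23,28,0,0],[1,22,31,0,0],[1,0,0,0,0],[1,0,0,0,0]]]'

```text
clock: 1.43
position: [519.4, -196.2, 230.6]
ee_rot: [-0.162, 0.987, 0.0, -0.001]
contact_force: [-0.6, 1.5, -0.8]
gripper_width: -0.5
grasp_force: 0.0
```

```bash
cat > w.py <<'E'
from h import *
import sys
s=read_state();im,d=get_image('wrist');n=sys.argv[1];save(n,im)
P=cloud('wrist',d.astype(float),s);np.savez(n,im=im,d=d,P=P)
print(np.round(s['position'],1),np.round(s['ee_rot'],4),np.round(s['contact_force'],2),s['gripper_width'].round(1),s['clock'])
Q=P.reshape(-1,3);Q=Q[np.isfinite(Q[:,0])]
c=np.array(s['position'])
h,e=np.histogram(Q[:,2],np.arange(-10,190,4)); print([(int(a),int(k)) for a,k in zip(e,h) if k>150])
X=float(sys.argv[2]);Y=float(sys.argv[3])
Q=Q[np.hypot(Q[:,0]-X,Q[:,1]-Y)<45]
for a in sys.argv[4:]:
    lo,hi=map(float,a.split(','));q=Q[(Q[:,2]>lo)&(Q[:,2]<hi)]
    if len(q)<20: print(a,'none');continue
    (x,y),r=cv2.minEnclosingCircle(q[:,:2].astype(np.float32))
    print(a,len(q),'med',np.median(q,0).round(1),'mid',((q.min(0)+q.max(0))/2).round(1),'ext',np.ptp(q,0).round(1),'circ',round(x,1),round(y,1),round(r,1))
E
python3 w.py w1 519 -197 48,60 64,78 112,135
```

```text
Traceback (most recent call last):
  File "w.py", line 5, in <module>
    print(np.round(s['position'],1),np.round(s['ee_rot'],4),np.round(s['contact_force'],2),s['gripper_width'].round(1),s['clock'])
                                                                                           ^^^^^^^^^^^^^^^^^^^^^^^^
AttributeError: 'float' object has no attribute 'round'
```

View pics/w1.png

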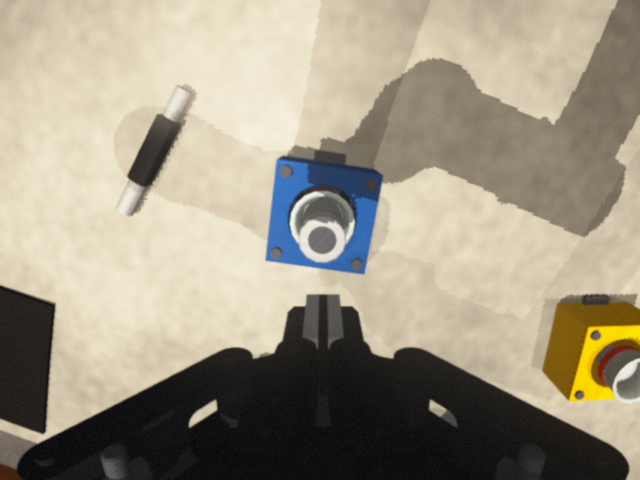

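The wrist view shows the sleeve top at (322,240), the blue block around (323,215) and the shut tips at (323,296).

```bash
sed -i "s/s\['gripper_width'\].round(1)/round(float(s['gripper_width']),1)/" w.py; python3 w.py w1b 519 -197 48,60 64,78 112,135
```

```text
[ 518.6 -197.2  230.7] [-1.609e-01  9.870e-01  2.000e-04 -7.000e-04] [-0.23 -0.31  0.57] -0.2 1.4833
[(-6, 895), (-2, 212041), (2, 5727), (6, 3978), (10, 624), (14, 1229), (18, 2156), (22, 344), (26, 768), (30, 401), (34, 339), (38, 453), (42, 464), (46, 457), (50, 461), (54, 8375), (58, 823), (62, 522), (66, 633), (70, 780), (74, 231), (78, 211), (82, 371), (118, 1034), (122, 727)]
48,60 4351 med [ 512.7 -202.6   56. ] mid [ 518.9 -197.    54.1] ext [89.7 89.8 11.8] circ 519.0 -197.0 45.0
64,78 1075 med [ 505.3 -203.8   70.2] mid [ 515.4 -197.1   71. ] ext [49.7 53.5 14. ] circ 517.2 -197.2 26.8
112,135 1836 med [ 515.9 -197.6  121.8] mid [ 517.  -197.2  118.2] ext [33.5 33.3 12.3] circ 517.3 -197.3 17.2
```

Call:
drive_tool --plan '[[[1,-0.5,0.5,-25,0],[1,0,0,-25,0],[1,0,0,-25,0],[1,0,0,-18,0],[1,0,0,-8,0],[1,0,0,0,0],[1,0,0,0,0],[1,0,0,0,0]]]'

```text
clock: 2.2
position: [519.0, -198.1, 131.8]
ee_rot: [-0.16, 0.987, -0.001, 0.001]
contact_force: [0.6, 0.4, -0.2]
gripper_width: -0.3
grasp_force: 0.0
```

Call:
drive_tool --plan '[[[1,0,0,-0.8,0],[1,0,0,-0.8,0],[1,0,0,-0.8,0],[1,0,0,-0.8,0],[1,0,0,-0.8,0]]]'

```text
clock: 2.62
position: [518.3, -197.3, 126.5]
ee_rot: [-0.16, 0.987, -0.0, 0.0]
contact_force: [-0.6, -0.4, -0.1]
gripper_width: -0.0
grasp_force: 0.0
```

Call:
drive_tool --plan '[[[1,0,0,-0.8,0],[1,0,0,-0.8,0],[1,0,0,-0.8,0]]]'

```text
clock: 2.87
position: [518.2, -197.3, 123.8]
ee_rot: [-0.16, 0.987, 0.0, -0.0]
contact_force: [-0.1, 0.1, -1.4]
gripper_width: 0.2
grasp_force: 0.0
```

Call:
drive_tool --plan '[[[1,0,0,-0.8,0],[1,0,0,-0.8,0],[1,0,0,-0.8,0]]]'

```text
clock: 3.12
position: [518.3, -197.4, 121.6]
ee_rot: [-0.16, 0.987, -0.0, 0.0]
contact_force: [-0.7, -0.1, 3.4]
gripper_width: 0.2
grasp_force: 1.8
```

Call:
drive_tool --plan '[[[1,0,0,-0.8,0],[1,0,0,-0.8,0]]]'

```text
clock: 3.28
position: [518.5, -197.5, 120.6]
ee_rot: [-0.16, 0.987, -0.0, 0.0]
contact_force: [-1.2, 0.2, 3.8]
gripper_width: -0.0
grasp_force: 2.3
```

Call:
drive_tool --plan '[[[1,0,0,-0.8,0],[1,0,0,-0.8,0]]]'

```text
clock: 3.45
position: [518.5, -197.5, 118.9]
ee_rot: [-0.16, 0.987, -0.0, 0.0]
contact_force: [-0.8, 0.0, 5.1]
gripper_width: 0.4
grasp_force: 2.6
```

Call:
drive_tool --plan '[[[1,0,0,-0.5,0]]]'

```text
clock: 3.53
position: [518.4, -197.5, 118.3]
ee_rot: [-0.16, 0.987, -0.0, 0.0]
contact_force: [-1.3, 0.0, 4.6]
gripper_width: -0.1
grasp_force: 2.5
```

Call:
drive_tool --plan '[[[1,0,0,-0.4,0]]]'

```text
clock: 3.62
position: [518.4, -197.5, 117.8]
ee_rot: [-0.16, 0.987, -0.0, 0.0]
contact_force: [-0.6, -0.0, 4.6]
gripper_width: -0.3
grasp_force: 2.5
```

Call:
drive_tool --plan '[[[1,0,0,-0.4,0]]]'

```text
clock: 3.7
position: [518.4, -197.5, 117.3]
ee_rot: [-0.16, 0.987, -0.0, 0.0]
contact_force: [-1.4, 1.0, 5.1]
gripper_width: 0.1
grasp_force: 2.5
```

Call:
drive_tool --plan '[[[1,0,0,-0.4,0]]]'

```text
clock: 3.78
position: [518.4, -197.5, 116.9]
ee_rot: [-0.16, 0.987, -0.0, 0.0]
contact_force: [-0.5, 0.1, 4.9]
gripper_width: -0.1
grasp_force: 2.5
```

Call:
drive_tool --plan '[[[1,0,0,-0.4,0]]]'

```text
clock: 3.87
position: [518.4, -197.5, 116.5]
ee_rot: [-0.16, 0.987, -0.0, 0.0]
contact_force: [-0.7, 0.2, 7.4]
gripper_width: 0.0
grasp_force: 3.5
```

Call:
drive_tool --plan '[[[1,0,0,-0.3,0]]]'

```text
clock: 3.95
position: [518.5, -197.6, 116.5]
ee_rot: [-0.16, 0.987, -0.0, 0.0]
contact_force: [-0.8, 0.1, 7.4]
gripper_width: -0.3
grasp_force: 3.8
```

Call:
drive_tool --plan '[[[1,0,0,-0.3,0]]]'

```text
clock: 4.03
position: [518.6, -197.6, 116.5]
ee_rot: [-0.16, 0.987, -0.0, 0.0]
contact_force: [-1.2, 2.0, 8.9]
gripper_width: -0.3
grasp_force: 4.4
```

Call:
drive_tool --plan '[[[1,0,0,0,0]]]'

```text
clock: 4.12
position: [518.6, -197.6, 116.5]
ee_rot: [-0.16, 0.987, -0.0, 0.0]
contact_force: [-1.5, 1.1, 7.5]
gripper_width: 0.0
grasp_force: 3.8
```

Call:
drive_tool --plan '[[[1,0,0,-0.3,0],[1,0,0,0,0]]]'

```text
clock: 4.28
position: [518.7, -197.6, 116.5]
ee_rot: [-0.161, 0.987, -0.001, 0.001]
contact_force: [-1.1, 0.9, 8.7]
gripper_width: 0.0
grasp_force: 4.3
```

Call:
drive_tool --plan '[[[1,0,0,-0.3,0],[1,0,0,0,0]]]'

```text
clock: 4.45
position: [518.9, -197.7, 116.5]
ee_rot: [-0.161, 0.987, -0.001, 0.001]
contact_force: [-2.2, 1.2, 9.9]
gripper_width: -0.2
grasp_force: 4.9
```

Call:
drive_tool --plan '[[[1,0,0,-0.4,0],[1,0,0,0,0],[1,0,0,2,0],[1,0,0,4,0],[1,0,0,10,0],[1,0,0,20,0],[1,0,0,25,0],[1,0,0,25,0],[1,0,0,28,0],[1,0,0,0,0],[1,0,0,0,0],[1,0,0,0,0]]]'

```text
clock: 5.45
position: [517.7, -197.1, 228.1]
ee_rot: [-0.16, 0.987, 0.0, -0.0]
contact_force: [-0.1, -0.5, -1.0]
gripper_width: -0.4
grasp_force: 0.0
```

```bash
python3 w.py w2 518.5 -197 48,60 64,81 81,95 115,145
```

```text
[ 517.7 -197.1  228.1] [-1.600e-01  9.871e-01  5.000e-04 -4.000e-04] [-0.09 -0.49 -1.01] -0.4 5.45
[(-6, 1019), (-2, 212007), (2, 6003), (6, 3554), (10, 645), (14, 1243), (18, 2149), (22, 383), (26, 771), (30, 374), (34, 388), (38, 436), (42, 427), (46, 424), (50, 398), (54, 7896), (58, 829), (62, 368), (66, 273), (70, 270), (74, 297), (78, 371), (82, 991), (86, 420), (134, 1834), (138, 154)]
48,60 3800 med [ 505.3 -207.6   55.9] mid [ 518.4 -197.    54. ] ext [89.7 89.9 10.9] circ 518.5 -197.0 45.0
64,81 364 med [ 505.5 -203.1   77.3] mid [ 512.2 -197.    72.8] ext [37.5 41.7 16.4] circ 515.1 -197.9 21.8
81,95 1104 med [ 505.1 -203.9   85.6] mid [ 515.  -197.1   88. ] ext [48.7 53.5 13.9] circ 517.3 -197.1 26.8
115,145 2262 med [ 514.7 -197.9  136.9] mid [ 517.2 -197.1  127.2] ext [34.1 33.4 24. ] circ 517.1 -197.0 17.1
```

The blue cup has risen: the rim is at 86 and the sleeve top at 137. Next I'll open and grasp.

Call:
drive_tool --plan '[[[-1,0,0,-20,0],[-1,0,0,-20,0],[-1,0,0,-10,0],[-1,0,0,0,0],[-1,0,0,0,0],[-1,0,0,0,0],[-1,0,0,0,0],[-1,0,0,0,0],[-1,0,0,0,0]]]'

```text
clock: 6.25
position: [518.5, -197.4, 179.4]
ee_rot: [-0.16, 0.987, -0.0, 0.001]
contact_force: [0.3, -0.5, -0.6]
gripper_width: 85.6
grasp_force: 0.0
```

Call:
drive_tool --plan '[[[-1,0,0,-20,0],[-1,0,0,-20,0],[-1,0,0,-20,0],[-1,0,0,-12,0],[-1,0,0,-7,0],[-1,0,0,0,0],[-1,0,0,0,0],[-1,0,0,0,0]]]'

```text
clock: 6.92
position: [519.1, -197.5, 100.7]
ee_rot: [-0.16, 0.987, -0.0, 0.001]
contact_force: [0.7, -0.2, 0.0]
gripper_width: 85.2
grasp_force: 0.0
```

Call:
drive_tool --plan '[[[0,0,0,0,0],[0,0,0,0,0],[0,0,0,0,0],[0,0,0,0,0],[1,0,0,0,0],[1,0,0,0,0],[1,0,0,0,0],[1,0,0,0,0],[1,0,0,0,0]]]'

```text
clock: 7.67
position: [518.3, -197.4, 99.8]
ee_rot: [-0.16, 0.987, -0.0, 0.0]
contact_force: [-0.9, 1.2, 2.1]
gripper_width: 33.0
grasp_force: 59.2
```

Call:
drive_tool --plan '[[[1,0,0,3,0],[1,0,0,5,0],[1,0,0,8,0],[1,0,0,12,0],[1,0,0,16,0],[1,0,0,20,0],[1,0,0,16,0],[1,0,0,0,0],[1,0,0,0,0]]]'

```text
clock: 8.42
position: [518.4, -197.3, 180.3]
ee_rot: [-0.16, 0.987, -0.0, 0.001]
contact_force: [0.0, 1.3, -2.0]
gripper_width: 33.0
grasp_force: 59.7
```

Call:
drive_tool --plan '[[[1,2,13,0,0],[1,3,23,0,0],[1,4,30,0,0],[1,5,35,0,0],[1,5,35,0,0],[1,5,35,0,0],[1,5,35,0,0],[1,5,35,0,0],[1,5,35,0,0],[1,4,30,0,0],[1,2,22,0,0],[1,2,14,0,0],[1,0,0,0,0],[1,0,0,0,0],[1,0,0,0,0],[1,0,0,0,0]]]'

```text
clock: 9.75
position: [564.8, 143.4, 179.3]
ee_rot: [-0.159, 0.987, -0.0, -0.001]
contact_force: [-0.1, -0.1, -2.3]
gripper_width: 32.7
grasp_force: 59.9
```

```bash
python3 w.py w3 565 145 48,60 64,80 80,95 115,195
python3 - <<'E'
from h import *
for n in('top','scene'):
    im,d=get_image(n);save(n+'1',im);P=cloud(n,d.astype(float));Q=P.reshape(-1,3);np.savez(n+'1',im=im,d=d)
    for X,Y,l in((518.5,-197,[(62,95)]),(565,145,[(48,60),(80,92)])):
        for lo,hi in l:
            q=Q[(np.hypot(Q[:,0]-X,Q[:,1]-Y)<32)&(Q[:,2]>lo)&(Q[:,2]<hi)];print(n,X,lo,len(q),np.median(q,0).round(1),((q.min(0)+q.max(0))/2).round(1),np.ptp(q,0).round(1))
E
```

```text
[564.8 143.4 179.3] [-1.595e-01  9.872e-01 -2.000e-04 -6.000e-04] [-0.13 -0.09 -2.3 ] 32.7 9.75
[(-6, 548), (-2, 209973), (2, 2316), (6, 1225), (10, 822), (14, 504), (18, 621), (22, 620), (26, 3104), (30, 209), (34, 288), (38, 229), (42, 293), (46, 313), (50, 229), (54, 7520), (58, 1558), (62, 1006), (66, 255), (70, 348), (74, 1776), (78, 267), (82, 939), (86, 392), (146, 155), (150, 161), (154, 167), (158, 184), (162, 199), (166, 205), (170, 219), (174, 244), (178, 249), (182, 407)]
48,60 4885 med [548.7 131.8  56. ] mid [563.7 145.   54.1] ext [87.2 90.  11.8] circ 565.0 145.0 45.0
64,80 424 med [562.1 142.8  76.8] mid [559.7 145.4  72. ] ext [38.8 40.6 16. ] circ 562.0 144.5 21.9
80,95 1465 med [554.  139.5  85.5] mid [561.1 145.4  84.2] ext [48.  53.2  8.5] circ 564.1 145.4 27.0
115,195 3672 med [549.4 138.5 181.9] mid [557.3 141.7 169.2] ext [22.4 57.2 51.6] circ 557.9 141.7 30.1
top 518.5 62 631 [ 517.5 -200.5   80.2] [ 518.1 -197.5   76.8] [50.8 51.4 29.5]
top 565 48 60 [541.2 128.8  57.3] [555.  138.7  56.1] [41.1 51.   7.3]
top 565 80 108 [546.  132.2  86.6] [554.6 137.5  85.5] [32.3 38.7 10.6]
scene 518.5 62 594 [ 515.8 -195.7   77.5] [ 518.7 -196.1   75.3] [54.  54.9 26.6]
scene 565 48 64 [578.9 134.8  56.2] [564.9 143.7  54.1] [63.6 60.2 11.5]
scene 565 80 170 [564.  147.9  84.9] [564.3 144.9  84.9] [54.5 54.1  9.4]
```

View pics/w3.png

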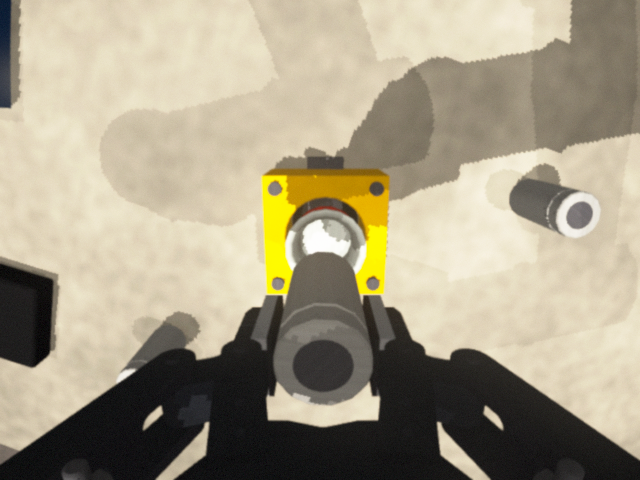

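The wrist view shows the sleeve held upright (top disc at (323,365), foot near (320,258)) over the yellow cup, whose mouth is at (326,235). Next I'll fit the sleeve's axis.

```bash
python3 - <<'E'
from h import *
from scipy.optimize import least_squares
P=np.load('w3.npz')['P'];Q=P[250:400,280:372].reshape(-1,3);Q=Q[np.isfinite(Q[:,0])]
for lo,hi in((140,150),(150,160),(160,170),(170,180),(180,190),(190,200),(200,215),(215,230)):
    q=Q[(Q[:,2]>lo)&(Q[:,2]<hi)]
    if len(q)<30: continue
    f=least_squares(lambda c:np.hypot(q[:,0]-c[0],q[:,1]-c[1])-17,[565,144],loss='soft_l1')
    print(lo,len(q),f.x.round(1),np.abs(f.fun).mean().round(2))
print(np.nanmin(Q[Q[:,2]>100][:,2]),np.nanmax(Q[:,2]))
# cup rim & sleeve from the scene view, rim from initial top view
for n in('top','scene'):
  d=np.load(n+'0.npz')['d'].astype(float);Q=cloud(n,d).reshape(-1,3)
  q=Q[(np.hypot(Q[:,0]-565,Q[:,1]-145)<35)&(Q[:,2]>83)&(Q[:,2]<92)];print(n,'rim',[np.round(v,1) for v in cv2.minEnclosingCircle(q[:,:2].astype(np.float32))])
  d=np.load(n+'1.npz')['d'].astype(float);Q=cloud(n,d).reshape(-1,3)
  q=Q[(np.hypot(Q[:,0]-565,Q[:,1]-145)<22)&(Q[:,2]>143)&(Q[:,2]<170)]
  if len(q)>20:
    f=least_squares(lambda c:np.hypot(q[:,0]-c[0],q[:,1]-c[1])-17,[565,144],loss='soft_l1');print(n,'sleeve',len(q),f.x.round(1),q.min(0).round(1),np.abs(f.fun).mean().round(2))
E
```

```text
140 217 [564.2 143.6] 0.17
150 419 [564.2 143.7] 0.18
160 497 [564.3 143.7] 0.18
170 584 [564.3 143.6] 0.18
180 863 [564.2 143.8] 0.54
190 1003 [564.2 143.9] 0.47
200 1918 [564.5 143.8] 0.52
215 6291 [571.4 147.7] 5.66
143.4311201228788 218.39752073445072
top rim [array([565.1, 144.8]), np.float64(26.8)]
top sleeve 21 [565.4 143.1] [548.8 126.3 147.6] 0.21
scene rim [array([564.6, 145.3]), np.float64(28.1)]
scene sleeve 149 [564.  143.8] [556.  124.7 143.2] 0.91
```

Call:
drive_tool --plan '[[[1,0.2,1.5,-10,0],[1,0,0,-15,0],[1,0,0,-15,0],[1,0,0,-8,0],[1,0,0,-4,0],[1,0,0,0,0],[1,0,0,0,0],[1,0,0,-2,0],[1,0,0,-2,0],[1,0,0,-2,0],[1,0,0,-2,0],[1,0,0,-2,0]]]'

```text
clock: 10.9
position: [565.4, 146.1, 117.6]
ee_rot: [-0.16, 0.987, 0.0, 0.0]
contact_force: [-0.5, 0.7, -1.8]
gripper_width: 32.6
grasp_force: 59.9
```

Call:
drive_tool --plan '[[[1,0,0,-1.5,0],[1,0,0,-1.5,0],[1,0,0,-1.5,0],[1,0,0,-1.5,0]]]'

```text
clock: 11.23
position: [565.4, 146.1, 111.5]
ee_rot: [-0.16, 0.987, 0.0, 0.0]
contact_force: [-0.0, -0.3, -2.6]
gripper_width: 32.8
grasp_force: 59.9
```

Call:
drive_tool --plan '[[[1,0,0,-1.5,0],[1,0,0,-1.5,0],[1,0,0,-1.5,0]]]'

```text
clock: 11.48
position: [565.4, 146.1, 107.0]
ee_rot: [-0.16, 0.987, 0.0, 0.0]
contact_force: [-0.2, -0.5, -1.9]
gripper_width: 32.7
grasp_force: 59.9
```

Call:
drive_tool --plan '[[[1,0,0,-1,0],[1,0,0,-1,0],[1,0,0,-1,0],[1,0,0,-1,0]]]'

```text
clock: 11.82
position: [565.4, 146.1, 103.1]
ee_rot: [-0.16, 0.987, 0.0, 0.0]
contact_force: [-0.1, 0.0, -3.4]
gripper_width: 32.5
grasp_force: 59.9
```

Call:
drive_tool --plan '[[[1,0,0,-0.8,0],[1,0,0,-0.8,0],[1,0,0,-0.8,0]]]'

```text
clock: 12.07
position: [565.4, 146.1, 100.7]
ee_rot: [-0.16, 0.987, 0.0, 0.0]
contact_force: [-1.5, -0.4, -1.7]
gripper_width: 32.8
grasp_force: 59.9
```

Call:
drive_tool --plan '[[[1,0,0,-0.5,0],[1,0,0,0,0]]]'

```text
clock: 12.23
position: [565.4, 146.1, 100.2]
ee_rot: [-0.16, 0.987, -0.0, 0.0]
contact_force: [-0.1, 0.5, -3.2]
gripper_width: 33.0
grasp_force: 59.9
```

Call:
drive_tool --plan '[[[1,0,0,-0.6,0],[1,0,0,0,0]]]'

```text
clock: 12.4
position: [565.5, 146.1, 100.1]
ee_rot: [-0.16, 0.987, -0.0, 0.0]
contact_force: [-0.8, 1.0, 0.5]
gripper_width: 32.7
grasp_force: 59.9
```

Call:
drive_tool --plan '[[[1,0,0,-0.5,0],[1,0,0,0,0]]]'

```text
clock: 12.57
position: [565.5, 146.1, 99.6]
ee_rot: [-0.16, 0.987, 0.0, 0.0]
contact_force: [-0.9, -0.1, 1.5]
gripper_width: 32.8
grasp_force: 59.9
```

Call:
drive_tool --plan '[[[1,0,0,0.5,0],[-0.2,0,0,0,0],[-0.2,0,0,0,0],[-1,0,0,0,0],[-1,0,0,0,0],[-1,0,0,0,0],[-1,0,0,0,0],[-1,0,0,0,0],[-1,0,0,10,0],[-1,0,0,20,0],[-1,0,0,25,0],[-1,0,0,25,0],[-1,0,0,25,0],[-1,0,0,20,0],[-1,0,0,0,0],[-1,0,0,0,0],[-1,0,0,0,0]]]'

```text
clock: 13.98
position: [564.9, 146.0, 224.4]
ee_rot: [-0.16, 0.987, 0.0, -0.0]
contact_force: [0.6, -1.0, -0.6]
gripper_width: 85.1
grasp_force: 0.0
```

```bash
python3 w.py w4 565 145 48,60 80,95 115,145
```

```text
[564.9 146.  224.4] [-1.601e-01  9.871e-01  1.000e-04 -3.000e-04] [ 0.57 -1.02 -0.63] 85.1 13.9833
[(-6, 875), (-2, 219133), (2, 2374), (6, 1119), (10, 683), (14, 709), (18, 805), (22, 866), (26, 5073), (30, 498), (34, 467), (38, 560), (42, 506), (46, 561), (50, 545), (54, 5996), (58, 626), (62, 156), (66, 185), (70, 293), (74, 1457), (78, 212), (82, 679), (86, 352), (134, 1894)]
48,60 3857 med [551.4 133.2  56. ] mid [565.1 144.9  54.1] ext [89.7 89.6 11.2] circ 565.0 145.0 45.0
80,95 1199 med [551.9 137.8  85.5] mid [561.6 145.3  87.4] ext [48.8 53.2 14.9] circ 564.0 145.3 26.9
115,145 2331 med [561.8 145.5 136.9] mid [564.4 146.2 127.1] ext [33.9 33.2 24.1] circ 564.3 146.4 17.1
```

View pics/w4.png

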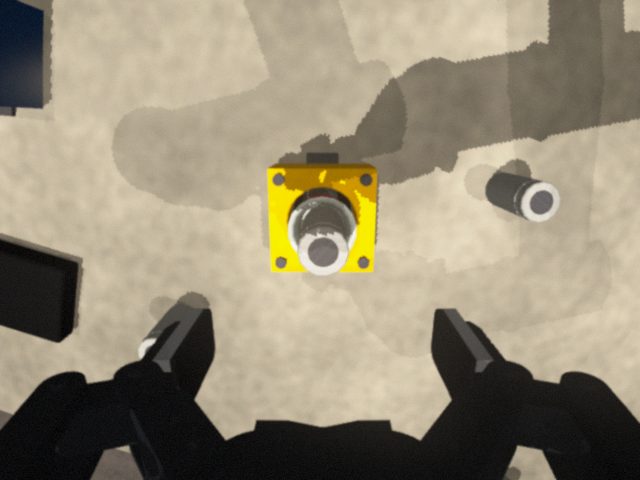

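The sleeve stands upright in the yellow cup, with its top at (323,252) in the image and at z≈137, so it's seated. I'll shut the fingers and press.

Call:
drive_tool --plan '[[[1,0,0,0,0],[1,0,0,0,0],[1,0,0,0,0],[1,0,0,0,0],[1,0,-0.3,-20,0],[1,0,0,-25,0],[1,0,0,-20,0],[1,0,0,-12,0],[1,0,0,-5,0],[1,0,0,0,0],[1,0,0,0,0],[1,0,0,0,0]]]'

```text
clock: 15.03
position: [566.2, 146.1, 143.8]
ee_rot: [-0.16, 0.987, 0.0, 0.001]
contact_force: [0.2, 0.1, -0.1]
gripper_width: 0.2
grasp_force: 0.0
```

Call:
drive_tool --plan '[[[1,0,0,-0.8,0],[1,0,0,-0.8,0],[1,0,0,-0.8,0],[1,0,0,-0.8,0],[1,0,0,-0.8,0],[1,0,0,-0.8,0]]]'

```text
clock: 15.53
position: [565.4, 145.8, 137.8]
ee_rot: [-0.16, 0.987, 0.0, 0.0]
contact_force: [0.1, 0.2, -0.0]
gripper_width: -0.0
grasp_force: 0.0
```

Call:
drive_tool --plan '[[[1,0,0,-0.8,0],[1,0,0,-0.8,0],[1,0,0,-0.8,0],[1,0,0,-0.8,0],[1,0,0,-0.8,0]]]'

```text
clock: 15.95
position: [565.5, 145.8, 134.1]
ee_rot: [-0.16, 0.987, 0.0, 0.0]
contact_force: [-1.0, -0.1, 3.5]
gripper_width: 0.1
grasp_force: 1.6
```

Call:
drive_tool --plan '[[[1,0,0,-0.8,0],[1,0,0,-0.8,0],[1,0,0,-0.8,0],[1,0,0,-0.8,0],[1,0,0,-0.8,0]]]'

```text
clock: 16.37
position: [565.5, 145.8, 129.8]
ee_rot: [-0.16, 0.987, -0.0, 0.0]
contact_force: [-0.3, -1.1, 4.5]
gripper_width: 0.1
grasp_force: 1.8
```

Call:
drive_tool --plan '[[[1,0,0,-0.8,0],[1,0,0,-0.8,0],[1,0,0,-0.8,0],[1,0,0,-0.8,0],[1,0,0,-0.8,0],[1,0,0,-0.8,0],[1,0,0,-0.8,0],[1,0,0,-0.8,0],[1,0,0,-0.8,0]]]'

```text
clock: 17.12
position: [565.5, 145.9, 122.7]
ee_rot: [-0.16, 0.987, 0.0, 0.0]
contact_force: [0.3, -0.4, 5.0]
gripper_width: 0.0
grasp_force: 2.4
```

Call:
drive_tool --plan '[[[1,0,0,-0.6,0],[1,0,0,-0.6,0]]]'

```text
clock: 17.28
position: [565.5, 145.8, 121.4]
ee_rot: [-0.16, 0.987, 0.0, 0.0]
contact_force: [-0.9, -0.3, 4.8]
gripper_width: -0.2
grasp_force: 2.3
```

Call:
drive_tool --plan '[[[1,0,0,-0.6,0],[1,0,0,-0.6,0]]]'

```text
clock: 17.45
position: [565.5, 145.8, 120.2]
ee_rot: [-0.16, 0.987, 0.0, 0.0]
contact_force: [-0.5, -0.5, 4.7]
gripper_width: -0.1
grasp_force: 2.4
```

Call:
drive_tool --plan '[[[1,0,0,-0.6,0],[1,0,0,-0.6,0]]]'

```text
clock: 17.62
position: [565.4, 145.8, 119.0]
ee_rot: [-0.16, 0.987, 0.0, 0.0]
contact_force: [-1.8, -0.3, 5.2]
gripper_width: -0.0
grasp_force: 2.4
```

Call:
drive_tool --plan '[[[1,0,0,-0.6,0],[1,0,0,-0.6,0]]]'

```text
clock: 17.78
position: [565.4, 145.8, 117.8]
ee_rot: [-0.16, 0.987, -0.0, 0.0]
contact_force: [-0.1, 1.0, 4.9]
gripper_width: -0.4
grasp_force: 2.4
```

Call:
drive_tool --plan '[[[1,0,0,-0.6,0],[1,0,0,-0.6,0]]]'

```text
clock: 17.95
position: [565.4, 145.9, 116.6]
ee_rot: [-0.16, 0.987, 0.0, 0.0]
contact_force: [-0.4, -0.1, 4.4]
gripper_width: -0.1
grasp_force: 2.5
```

Call:
drive_tool --plan '[[[1,0,0,-0.6,0],[1,0,0,-0.6,0]]]'

```text
clock: 18.12
position: [565.4, 145.8, 115.4]
ee_rot: [-0.16, 0.987, 0.0, 0.0]
contact_force: [-0.4, -0.3, 5.3]
gripper_width: -0.3
grasp_force: 2.5
```

Call:
drive_tool --plan '[[[1,0,0,-0.6,0],[1,0,0,-0.6,0]]]'

```text
clock: 18.28
position: [565.4, 145.8, 114.2]
ee_rot: [-0.16, 0.987, -0.0, 0.0]
contact_force: [-0.6, -1.1, 5.9]
gripper_width: -0.0
grasp_force: 2.6
```

Call:
drive_tool --plan '[[[1,0,0,-0.6,0]]]'

```text
clock: 18.37
position: [565.4, 145.8, 113.6]
ee_rot: [-0.16, 0.987, -0.0, 0.0]
contact_force: [-0.4, 1.4, 5.2]
gripper_width: 0.0
grasp_force: 2.6
```

Call:
drive_tool --plan '[[[1,0,0,-0.6,0]]]'

```text
clock: 18.45
position: [565.5, 145.8, 113.1]
ee_rot: [-0.16, 0.987, -0.0, 0.0]
contact_force: [-1.0, -0.9, 5.9]
gripper_width: 0.0
grasp_force: 2.9
```

Call:
drive_tool --plan '[[[1,0,0,-0.5,0]]]'

```text
clock: 18.53
position: [565.5, 145.8, 112.6]
ee_rot: [-0.16, 0.987, 0.0, 0.0]
contact_force: [-1.0, -0.9, 5.4]
gripper_width: -0.2
grasp_force: 2.8
```

Call:
drive_tool --plan '[[[1,0,0,-0.5,0]]]'

```text
clock: 18.62
position: [565.5, 145.8, 112.1]
ee_rot: [-0.16, 0.987, 0.0, 0.0]
contact_force: [-0.2, -0.3, 5.4]
gripper_width: 0.0
grasp_force: 2.8
```

Call:
drive_tool --plan '[[[1,0,0,-0.5,0]]]'

```text
clock: 18.7
position: [565.5, 145.8, 111.7]
ee_rot: [-0.16, 0.987, 0.0, 0.0]
contact_force: [0.4, -0.0, 5.6]
gripper_width: -0.1
grasp_force: 2.8
```

Call:
drive_tool --plan '[[[1,0,0,-0.5,0]]]'

```text
clock: 18.78
position: [565.5, 145.8, 111.2]
ee_rot: [-0.16, 0.987, -0.0, 0.0]
contact_force: [-0.5, 0.5, 5.5]
gripper_width: 0.0
grasp_force: 2.9
```

Call:
drive_tool --plan '[[[1,0,0,-0.5,0]]]'

```text
clock: 18.87
position: [565.6, 145.9, 110.8]
ee_rot: [-0.16, 0.987, -0.0, 0.0]
contact_force: [-0.6, -0.4, 8.1]
gripper_width: -0.0
grasp_force: 4.0
```

Call:
drive_tool --plan '[[[1,0,0,-0.5,0]]]'

```text
clock: 18.95
position: [565.7, 145.9, 110.7]
ee_rot: [-0.16, 0.987, -0.0, 0.0]
contact_force: [-1.3, -0.6, 10.8]
gripper_width: -0.0
grasp_force: 4.9
```

Call:
drive_tool --plan '[[[1,0,0,-0.4,0]]]'

```text
clock: 19.03
position: [565.8, 145.9, 110.6]
ee_rot: [-0.16, 0.987, -0.0, 0.001]
contact_force: [-1.6, -0.1, 10.1]
gripper_width: 0.2
grasp_force: 5.4
```

Call:
drive_tool --plan '[[[1,0,0,-0.3,0],[1,0,0,0,0],[1,0,0,2,0],[1,0,0,4,0],[1,0,0,10,0],[1,0,0,20,0],[1,0,0,25,0],[1,0,0,30,0],[1,0,0,25,0],[1,0,0,0,0],[1,0,0,0,0],[1,0,0,0,0],[1,0,0,0,0]]]'

```text
clock: 20.12
position: [564.4, 145.5, 223.7]
ee_rot: [-0.16, 0.987, -0.0, -0.002]
contact_force: [-0.3, 0.3, -0.4]
gripper_width: -0.3
grasp_force: 0.0
```

```bash
python3 w.py w5 565 145 48,60 60,95 100,145
python3 - <<'E'
from h import *
im,d=get_image('scene');save('scene2',im);Q=cloud('scene',d.astype(float)).reshape(-1,3)
q=Q[(np.hypot(Q[:,0]-518.5,Q[:,1]+197)<30)&(Q[:,2]>80)];print('blue rim',len(q),np.median(q,0).round(1))
im,d=get_image('top');P=cloud('top',d.astype(float))
for k,(u,v) in {'sa':(297,182),'sb':(156,311),'gauge':(510,288),'case':(392,174)}.items(): print(k,P[v,u].round())
E
```

```text
[564.4 145.5 223.7] [-1.601e-01  9.871e-01 -3.000e-04 -1.700e-03] [-0.26  0.33 -0.36] -0.3 20.1167
[(-6, 804), (-2, 213702), (2, 2369), (6, 1015), (10, 730), (14, 840), (18, 770), (22, 901), (26, 5147), (30, 504), (34, 620), (38, 624), (42, 625), (46, 667), (50, 646), (54, 6926), (58, 837), (62, 980), (66, 265), (70, 377), (74, 2031), (114, 1718)]
48,60 4875 med [558.1 138.9  56. ] mid [565. 145.  54.] ext [90.  89.7 12. ] circ 565.0 145.0 45.0
60,95 1203 med [551.2 139.1  64.7] mid [561.9 145.2  77.5] ext [49.8 53.  34.9] circ 563.9 145.3 26.9
100,145 1914 med [562.5 145.6 115.8] mid [564.5 146.2 109.1] ext [34.1 33.5 17.9] circ 564.6 146.2 17.2
blue rim 250 [ 515.7 -195.6   84.9]
sa [725.  37.  76.]
sb [490. 302.  79.]
gauge [ 517. -367.   23.]
case [ 745. -148.   29.]
```

View pics/scene2.png

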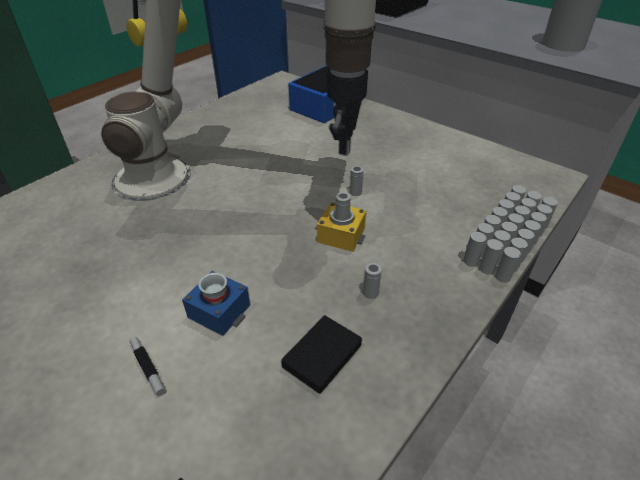

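The sleeve is locked down in the yellow nest at (342,210), with its top at z≈116, about 21 mm deep. The blue nest at (213,290) is risen with its red band showing, and the other parts haven't moved.

```bash
python3 -c "
from bench import *
print(job_done())"
```

```text
the job is handed in; nothing more can be done
None
```

Job handed in at about 20 s: the sleeve is latched down in the yellow nest, the blue nest is left raised and empty, force readings while pressing peaked at about 11 N, and the other sleeves, plug gauge and case look undisturbed.

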